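# Tidy the bike bench: ear defenders on the rail, spanner back in its slot

### The job

Hang the yellow ear defenders over the bar of the hanging rail, straddling it with a cup on each side, then put the red spanner they were standing over back into the slot of the sloping rack that has the red label, head up the slope, lying flat between the guides and the two end stops. Do not drop either of them, and leave the other tools and containers where they are.

Things in the scene. Friction and masses are not known exactly. Their poses are not given: they have to be found in the camera images.
- muffs: Yellow and black ear defenders, rigid, about 0.26 kg, standing on two flat cups (62 mm in x, 80 high), 164 mm tall, arching over the red spanner. Origin: bench level, midway between the cups. y runs cup to cup (outer width 176 mm, cups' inner faces at +-51 mm), z up. Headband top is a black pad: 26 mm in x (pinch this width), 64 in y, 144 to 164 mm above the origin.
- crown (a point): Middle of the underside of the ear defenders' headband pad, 144 mm above their origin: this rests on the rail's bar when they hang.
- rail: Hanging rail fixed to the bench: round steel bar, 14 mm diameter, along its own x, 230 mm long, axis 178 mm above the bench; a post at each end (x = +-115 mm, topped by a black ball of radius 11 mm at bar height); base plate 270 x 70 x 10 mm. Origin: bench level, under the middle of the bar. z up.
- rail_mid (a point): middle of the rail's bar, on its axis.
- spanner_red: Red-handled spanner, rigid, 0.22 kg, lying flat on the bench under the ear defenders' arch. 190 mm along its x, head to +x. Handle x -95 to +47 mm, 24 wide, 18 thick. Steel head x +48 to +95 mm, 46 wide, 10 thick, open jaw. Flat underside. Origin: middle of its length, on the underside; z out of its upper face; centre of mass about 12 mm towards the head.
- red_head (a point): middle of the red spanner's head, 70 mm from the origin along x.
- bed_red: Tray of the sloping rack with the red label, fixed; the home of the red spanner, whose origin and axes then match these within the play. Origin: middle of the floor surface, 78 mm above the bench. x points up the slope (0.42 rad, 24 degrees; low end faces the robot), y across, z square out of the floor. Floor 66 mm wide; end stops 14 mm high, inner faces at x = +-103 mm.
- slot_red: Foot of the red-labelled tray, upright frame: origin at bench level under the tray's origin. Tray side guides: 16 mm high, 32 mm apart inside, 6 mm thick, at tray x -92 to -47 and +26 to +38 mm; between those the sides are open for fingers. Four such trays 70 mm apart (red, blue, green, white; order varies). A neighbour's handle begins 58 mm from this tray's middle line.
- label_red (a point): Middle of the flat red label (34 x 62 mm), beyond the tray's upper end stop, 128 mm up the slope from the tray's origin.
- spanner_blue: Blue spanner of the same shape, loose, lying in the tray with the blue label, to be left alone. Origin and axes as for the red one.
- spanner_green: Green spanner of the same shape, loose, lying in the tray with the green label, to be left alone. Origin and axes as for the red one.
- tub: White open tub, 100 mm wide and high, at the back of the bench; bystander. Origin under its middle.
- grease_jar: Jar with blue cap, 80 mm wide, 85 mm high, at the back of the bench; bystander. Origin under its middle.
- spray: Spray can, 56 mm wide, 190 mm high, at the back; bystander. Origin under its middle.
- tape: Roll of tan tape lying flat, 110 mm across, 48 mm high; bystander. Origin under its middle.
- hammer: Hammer lying on the bench beyond the rail; bystander. Origin near its middle, x from handle to head.

How it is judged:
On the way, in this order (a step that is already met when the one before it is completed fails the run):
1. the ear defenders hang over the rail's bar and are let go (y of crown in the frame of rail between -0.03 and 0.03 m and x of crown in the frame of rail between -0.09 and 0.09 m and z of crown in the frame of rail between 0.175 and 0.2 m and angle between muffs's own z axis and vertical below 0.35 rad and contact force between muffs and rail above 0.5 N and contact force between the fingers and muffs below 0.1 N and linear speed of muffs below 0.05 m/s), for 0.2 s.
2. the red spanner lies home in the tray with the red label, let go, the ear defenders still hanging (all of step 1 and x of spanner_red in the frame of bed_red between -0.012 and 0.012 m and y of spanner_red in the frame of bed_red between -0.007 and 0.007 m and z of spanner_red in the frame of bed_red between -0.005 and 0.005 m and x of red_head in the frame of bed_red above 0.04 m and angle between the z axis of spanner_red and the z axis of bed_red, either way round below 0.08 rad and angle between the x axis of spanner_red and the x axis of bed_red, either way round below 0.12 rad and contact force between the fingers and spanner_red below 0.1 N and linear speed of spanner_red below 0.03 m/s), for 0.2 s.
At the end, for the whole second after the job is handed in: Ear defenders hang at rest on the bar (30 mm of centred across it, 90 mm along it, tilt under 0.35 rad). Red spanner released at rest in the red-labelled tray, head up the slope: within 12 mm along, 7 mm across, 5 mm in height, 0.08 rad flat, 0.12 rad in direction (all of step 2); the robot touches nothing.
It fails at once if the red spanner is dropped (falls freely faster than 0.8 m/s) (linear speed of spanner_red above 0.8 m/s and contact force between the fingers and spanner_red below 0.05 N).
It fails at once if the ear defenders are dropped (fall freely faster than 0.8 m/s) (linear speed of muffs above 0.8 m/s and contact force between the fingers and muffs below 0.05 N).
It fails at once if another tool or container is displaced by more than 30 mm (distance of any of spanner_blue, spanner_green, tub, grease_jar, spray, tape, hammer from where it was at the start of the episode above 0.03 m).
It also fails if it takes over 54 s, if anything falls off the work surface, if the arm or the gripper's body presses on something with over 40 N, if the wrist force passes 120 N, or if a joint passes its speed limit or range.

### The arm

A 6-joint arm with a two-finger parallel gripper is mounted at the origin on the work surface. World frame = base frame: x ahead of the robot, y to its left, z up, the work surface at z = 0. Lengths are in m, angles in rad, forces in N, time in s.
With the tool pointing down it reaches from about 0.25 to 0.775 m from the base axis. Payload 4 kg.
Tool frame: the origin (TCP) lies midway between the tips of the shut fingers; the grasp point (between the pads) lies 19 mm behind it (manip.grasp_offset is the distance from the TCP to the grasp point, in m); z points along the fingers, y is the line along which they close (so a half turn about z gives the same grasp; the last joint's range is limited). The gripper opens to 94 mm and grips with 3 to 60 N. Pads are 16 mm wide; open, the fingers measure 119 mm over their backs; the gripper's body (75 mm by 177 mm) begins 78 mm behind the grasp point.
Start: joints at [1.164, 0.087, 1.371, -0, 1.684, -0.103], TCP at [0.165, 0.525, 0.206] pointing down, gripper open.
Joint ranges: [-3.1, 3.1], [-0.76, 2.03], [0.27, 2.55], [-1.08, 4.22], [0.17, 2.65], [-2.57, 2.57]. Speed limits (rad/s): [2.79, 2.79, 3.14, 3.14, 3.14, 3.14].

### API

Orientations are given as a rotation vector (axis times angle).
In Python, from cell import manip gives the robot as it stands. The module is installed in compiled form; this text tells all that it offers.
- The arm moves only by the tool move_arm, never from a script. Its argument "increments" is a list of rows, each an object of numbers: "claw": the finger opening in mm, from 0 to 94; "x", "y", "z": the shift along the world's x, y, z in mm; "ax", "ay", "az": the turn, a rotation vector about the world's x, y, z in degrees. A call has exactly 10 rows; each row shifts and turns the commanded pose from where the row before left it; what a row does not reach is not made up. A row lasts 1/10 s, in which the tool goes at most 50 mm and 8.59 degrees, less where a joint would pass 70% of its speed; a pose out of reach is approached as far as the arm can. A call with a gripper value outside its range is refused whole. The fingers move at their own pace and stop on an object; the grip force is fixed at half the most. Time passes only in rows, so rows that do not move let the fingers close, or fill a call up. It gives the time, the measured TCP pose, the force, the opening and the grip force at its end, in the units of the state.
- manip.read_state(): the state, without advancing time (a new reading comes with each control period).
- manip.camera(name): name is "scene" or "top"; returns a dict with "image" (420x560x3 uint8, red, green, blue), "mtx" (3x3 intrinsics, pixels), "distortion" ([k1, k2, p1, p2, k3] as OpenCV has them; the pictures are not rectified), "rvec" (rotation vector, rad) and "tvec" (3), from world to camera coordinates, as OpenCV has them. Camera axes: x right, y down, z forward; pixel columns grow to the right and rows downward; lengths in m; the calibration is good to about 2 mm. A picture is of the moment at which its call begins. There is no depth.
- manip.job_done(): hands the job in; it is judged then, once.
The state is a dict: "time_s": time; "joints": joint angles; "joint_velocities": joint speeds; "joint_torque": joint torques, N m; "tcp_pos": TCP position; "ee_rot": TCP orientation; "wrist_force": force on the tool from outside, world axes, zero at the start; "moment": the same for the moment, N m; "opening": finger opening in m; "finger_force": force on a finger pad.
Only numpy, scipy, OpenCV 4.12 (cv2) and the standard library are available. Lean on these libraries where they do the work, as an engineer would, in place of code of your own. Each camera call takes 0.05 s, during which the arm holds its last target. There are 200 camera calls.

## Working session

There is one attempt and no reset: what is moved stays moved. The work goes in short steps, Python scripts to look and compute and a tool call to move; the robot and the scene stay as the last step left them, time stands still between calls to the robot, and variables do not carry over. Pictures are saved under pics/ and viewed, at most 10 in all, crops included, and the job is handed in when it is done.

Besides the shell and the picture viewer there is one more tool, called after ">>>" by a JSON object that holds its "op" and its "data". move_arm: Moves the arm, as the interface text tells. Its arguments: {"type":"object","properties":{"increments":{"type":"array"}},"required":["increments"]}

```bash
mkdir -p pics; cat > h.py <<'E'
import numpy as np, cv2
from cell import manip
from scipy.spatial.transform import Rotation as R
def cam(n):
    c=manip.camera(n); c['R']=cv2.Rodrigues(np.array(c['rvec'],float))[0]; c['C']=-c['R'].T@np.array(c['tvec'],float).ravel(); return c
def ray(c,uv):
    p=cv2.undistortPoints(np.array(uv,float).reshape(-1,1,2),np.array(c['mtx']),np.array(c['distortion'])).reshape(-1,2)
    return np.c_[p,np.ones(len(p))]@c['R']
def plane(c,uv,z):
    d=ray(c,uv); return c['C']+d*((z-c['C'][2])/d[:,2])[:,None]
def proj(c,P):
    return cv2.projectPoints(np.array(P,float).reshape(-1,1,3),np.array(c['rvec'],float),np.array(c['tvec'],float),np.array(c['mtx']),np.array(c['distortion']))[0].reshape(-1,2)
def save(c,n): cv2.imwrite('pics/'+n,c['image'][:,:,::-1])
E
python3 - <<'E'
from h import *
for n in('scene','top'):
    c=cam(n); save(c,n+'0.png'); print(n,c['C'],c['R'][2])
print(manip.read_state())
E
```

```text
scene [1.24681316 0.37127446 0.85270034] [-0.60811571 -0.36875297 -0.70300536]
top [ 0.30788495 -0.03094296  1.5726218 ] [ 0.21464135  0.00235483 -0.9766901 ]
{'time_s': 0.1, 'joints': array([ 1.16390050e+00,  8.79102503e-02,  1.37209309e+00,  5.45358586e-06,
        1.68359340e+00, -1.03074437e-01]), 'joint_velocities': array([ 0.00074218,  0.00069038, -0.00467034, -0.00051559,  0.00363795,
        0.00026815]), 'joint_torque': array([ 2.16299661e-03, -3.41252518e+01, -3.03302264e+01,  7.19180075e-02,
        3.04677850e-02, -8.24221706e-05]), 'tcp_pos': array([0.1643373 , 0.52436177, 0.20441037]), 'ee_rot': array([-4.75329646e-01, -3.10490710e+00,  3.04358683e-03]), 'wrist_force': array([-0.22360529,  0.40936409,  0.09161852]), 'moment': array([0.00850501, 0.04267547, 0.01715297]), 'finger_force': 0.0, 'opening': 0.09399228578661725}
```

View pics/scene0.png

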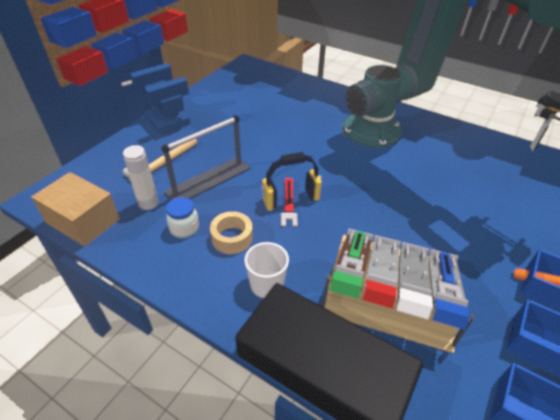

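View pics/top0.png

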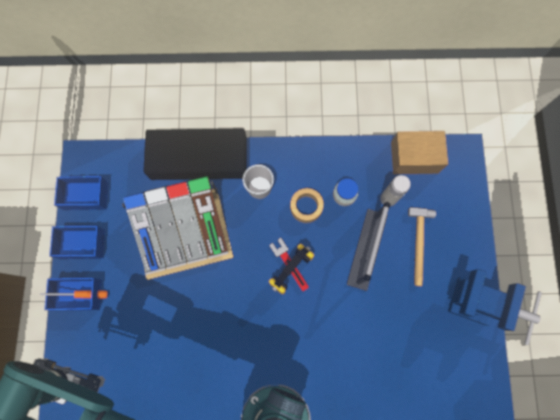

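The scene view shows the muffs at about (292,180), the rail bar from (170,147) to (237,121) and the red label at (380,293). In the top view the muffs are at about (292,268), the red spanner runs from (278,245) to (305,290), the rail from (386,208) to (367,275), and the red label is at (178,191). Up in the top image is +x and left is +y. Next I'll enlarge the areas that matter.

```bash
python3 - <<'E'
from h import *
t=cv2.imread('pics/top0.png'); s=cv2.imread('pics/scene0.png')
a=cv2.resize(t[225:305,250:350],(500,400),interpolation=cv2.INTER_CUBIC)
b=cv2.resize(s[145:235,250:335],(300,318),interpolation=cv2.INTER_CUBIC)
c=cv2.resize(t[190:290,345:415],(280,400),interpolation=cv2.INTER_CUBIC)
o=np.zeros((600,800,3),np.uint8); o[:400,:500]=a; o[:400,520:]=c
o[400:600,:280]=cv2.resize(s[110:200,155:265],(280,200)); o[400:,300:489]=cv2.resize(b,(189,200)); o[400:,500:]=cv2.resize(t[170:270,115:235],(300,200))
cv2.imwrite('pics/c1.png',o)
# masks
def blobs(im,name,lo,hi,amin=8):
    h=cv2.cvtColor(im,cv2.COLOR_BGR2HSV); m=cv2.inRange(h,np.array(lo),np.array(hi))
    n,l,st,ce=cv2.connectedComponentsWithStats(m)
    for i in range(1,n):
        if st[i,4]>=amin: print(name,st[i],ce[i].round(1))
for im,n in((t,'top'),(s,'scene')):
    for lo,hi in(((0,150,120),(6,255,255)),((174,150,120),(180,255,255))): blobs(im,n+' red',lo,hi)
    blobs(im,n+' yel',(22,150,120),(32,255,255))
    blobs(im,n+' grn',(50,120,80),(75,255,255))
E
```

```text
top red [168 183  20  14 191] [177.3 189.8]
top red [281 253   8  10  44] [284.6 256.8]
top red [292 269  16  21  94] [299.8 280.2]
top yel [299 245   3   4   8] [300.  246.5]
top yel [307 252   6   6  26] [309.7 254.7]
top yel [270 279  15  14  56] [277.3 286.1]
top grn [189 177  20  15 223] [198.7 184.1]
top grn [204 213  17  41 163] [211.9 231.9]
scene red [ 80   0  48  32 673] [106.5  11. ]
scene red [510   6   6   8  37] [512.5   9.8]
scene red [151   9  37  32 551] [173.1  21.7]
scene red [ 58  46  42  22 331] [77.7 56.1]
scene red [76 67  4  5 10] [77.1 69.1]
scene red [82 66  6  6 12] [84.5 69. ]
scene red [79 75  4  8  9] [80.6 78.6]
scene red [363 280  33  28 636] [379.6 293.8]
scene red [120   0   4   9  15] [121.6   4.5]
scene red [119   8   8  16  37] [123.4  16.9]
scene red [96 13  6  4  9] [98.8 14.8]
scene red [109  12  12  13  47] [114.5  18.6]
scene red [105  14   4   8  11] [106.5  16.9]
scene red [98 18 14 12 60] [104.2  24.3]
scene red [161  18   5   6  12] [162.8  20.4]
scene red [165  23   8  10  33] [167.4  27.7]
scene red [173  24   6   4   8] [175.4  25.8]
scene red [172  29   3   7  11] [173.2  32.5]
scene red [166  34   6   5  16] [168.3  36. ]
scene red [85 49  9  9 25] [88.1 52.8]
scene red [ 67  49  39  35 560] [89.  67.4]
scene red [285 179   8  22 104] [288.1 188.6]
scene red [285 203   8   8  57] [288.7 206.7]
scene yel [311 171   3   4   9] [312.1 172.4]
scene yel [315 178   5   6  21] [317.  180.4]
scene yel [267 187   6  13  39] [269.1 191.4]
scene grn [350 232  14  25 163] [356.3 245.4]
scene grn [331 272  31  25 547] [346.  283.8]
```

View pics/c1.png

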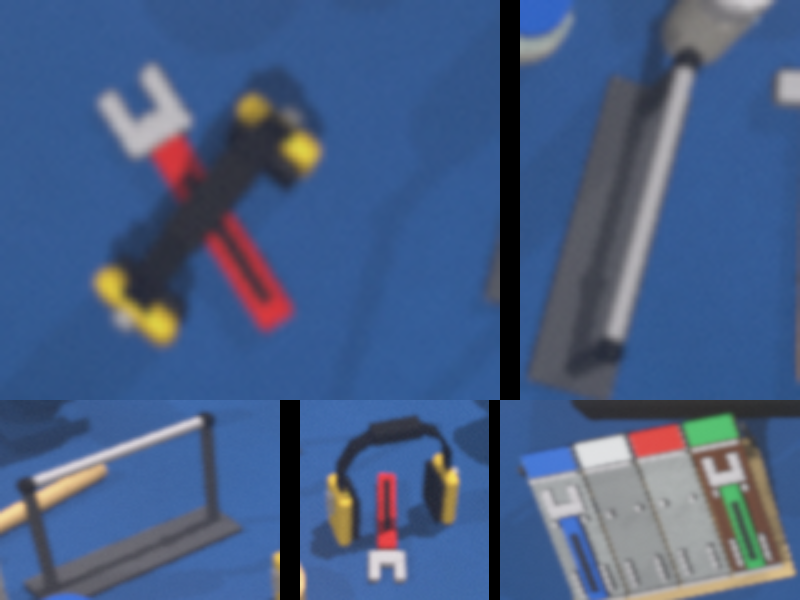

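The crops show all the parts clearly, so I'm converting those pixels to world points.

```bash
cat >> h.py <<'E'
def tri(c1,u1,c2,u2):
    d1=ray(c1,[u1])[0]; d2=ray(c2,[u2])[0]
    A=np.c_[d1,-d2]; s=np.linalg.lstsq(A,c2['C']-c1['C'],rcond=None)[0]
    p=c1['C']+d1*s[0]; q=c2['C']+d2*s[1]; return (p+q)/2, np.linalg.norm(p-q)
E
python3 - <<'E'
from h import *
np.set_printoptions(precision=4,suppress=True)
T=cam('top');S=cam('scene')
print('pad',tri(T,(291.6,265),S,(292.3,159)))
print('balls',tri(T,(387,204.5),S,(165.6,148.2)),tri(T,(367,277.5),S,(235.9,118.5)))
print('balls plane',plane(T,[(387,204.5),(367,277.5)],.178),plane(S,[(165.6,148.2),(235.9,118.5)],.178))
print('cups',plane(T,[(276.4,286),(305.4,251)],.075))
A=lambda x,y:(x/5+250,y/5+225)
print('cup yellow corners',plane(T,[A(110,285),A(158,325),A(252,108),A(302,152)],.07))
print('span tail,head',plane(T,[(305.6,288.6)],.018),plane(T,[(275.8,241.6)],.01),plane(S,[(288.7,178.3)],.018),plane(S,[(290,225.5)],.01))
print('labels red,green',tri(T,(177.3,189.8),S,(379.6,293.8)),tri(T,(198.7,184.1),S,(346,283.8)))
for c,p in((T,[(177.3,189.8),(198.7,184.1)]),(S,[(379.6,293.8),(346,283.8)])): print(plane(c,p,.13))
h=cv2.cvtColor(T['image'],cv2.COLOR_RGB2HSV)
for n,lo,hi in(('blue-lab',(105,150,150),(125,255,255)),('white',(0,0,200),(180,40,255))):
    m=cv2.inRange(h,lo,hi);m[:,:110]=0;m[:,230:]=0;m[:170]=0;m[280:]=0
    k,l,st,ce=cv2.connectedComponentsWithStats(m); print(n,[(s.tolist(),e.round(1).tolist()) for s,e in zip(st[1:],ce[1:]) if s[4]>20])
E
```

```text
pad (array([ 0.4694, -0.059 ,  0.1542]), np.float64(0.0004680772573610511))
balls (array([ 0.6454, -0.3516,  0.1804]), np.float64(0.004376023005113402)) (array([ 0.4256, -0.2796,  0.1802]), np.float64(0.0020014650767596616))
balls plane [[ 0.6474 -0.354   0.178 ]
 [ 0.4263 -0.2809  0.178 ]] [[ 0.6426 -0.3517  0.178 ]
 [ 0.4226 -0.2807  0.178 ]]
cups [[ 0.4127 -0.0114  0.075 ]
 [ 0.5229 -0.1061  0.075 ]]
cup yellow corners [[ 0.4259  0.0025  0.07  ]
 [ 0.4002 -0.0277  0.07  ]
 [ 0.5381 -0.0905  0.07  ]
 [ 0.5091 -0.122   0.07  ]]
span tail,head [[ 0.4068 -0.1063  0.018 ]] [[ 0.5656 -0.0105  0.01  ]] [[ 0.4058 -0.1031  0.018 ]] [[ 0.5665 -0.0017  0.01  ]]
labels red,green (array([0.7203, 0.3025, 0.1217]), np.float64(0.0005985544337390678)) (array([0.7375, 0.2336, 0.1242]), np.float64(0.0005109624935889464))
[[0.718  0.3003 0.13  ]
 [0.7358 0.2323 0.13  ]]
[[0.7262 0.3035 0.13  ]
 [0.7414 0.2349 0.13  ]]
blue-lab [([110, 170, 35, 48, 650], [122.1, 193.8]), ([140, 229, 17, 41, 139], [148.4, 247.8])]
white [([146, 189, 21, 15, 218], [155.7, 195.6]), ([199, 204, 12, 8, 42], [204.9, 207.9]), ([133, 214, 14, 14, 68], [140.1, 222.3])]
```

Everything checks: the rail measures 231 mm, the pad is 154 mm high, and the spanner is 188 mm long. Muffs: pad at (0.469,-0.059), pinch axis at 49°. Rail: middle at (0.535,-0.316), direction -18°. I'm moving above the muffs.

>>> {"op": "move_arm", "data": {"increments": [{"x": 15, "y": -29, "z": 4, "az": -1.2, "claw": 70}, {"x": 15, "y": -29, "z": 4, "az": -1.2, "claw": 70}, {"x": 15, "y": -29, "z": 4, "az": -1.2, "claw": 70}, {"x": 15, "y": -29, "z": 4, "az": -1.2, "claw": 70}, {"x": 15, "y": -29, "z": 4, "az": -1.2, "claw": 70}, {"x": 15, "y": -29, "z": 4, "az": -1.2, "claw": 70}, {"x": 15, "y": -29, "z": 4, "az": -1.2, "claw": 70}, {"x": 15, "y": -29, "z": 4, "az": -1.2, "claw": 70}, {"x": 15, "y": -29, "z": 4, "az": -1.2, "claw": 70}, {"x": 15, "y": -29, "z": 4, "az": -1.2, "claw": 70}]}}

```text
invalid input at $.increments[0]: expected keys claw, x, y, z, ax, ay, az
```

>>> {"op": "move_arm", "data": {"increments": [{"x": 15, "y": -29, "z": 0, "az": -1.2, "claw": 70}, {"x": 15, "y": -29, "z": 0, "az": -1.2, "claw": 70}, {"x": 15, "y": -29, "z": 0, "az": -1.2, "claw": 70}, {"x": 15, "y": -29, "z": 0, "az": -1.2, "claw": 70}, {"x": 15, "y": -29, "z": 0, "az": -1.2, "claw": 70}, {"x": 15, "y": -29, "z": 0, "az": -1.2, "claw": 70}, {"x": 15, "y": -29, "z": 0, "az": -1.2, "claw": 70}, {"x": 15, "y": -29, "z": 0, "az": -1.2, "claw": 70}, {"x": 17, "y": -29, "z": 0, "az": -1.2, "claw": 70}, {"claw": 70}]}}

```text
invalid input at $.increments[0]: expected keys claw, x, y, z, ax, ay, az
```

All seven keys are required in each row.

>>> {"op": "move_arm", "data": {"increments": [{"claw": 70, "x": 15, "y": -29, "z": 4, "ax": 0, "ay": 0, "az": -1.2}, {"claw": 70, "x": 15, "y": -29, "z": 4, "ax": 0, "ay": 0, "az": -1.2}, {"claw": 70, "x": 15, "y": -29, "z": 4, "ax": 0, "ay": 0, "az": -1.2}, {"claw": 70, "x": 15, "y": -29, "z": 4, "ax": 0, "ay": 0, "az": -1.2}, {"claw": 70, "x": 15, "y": -29, "z": 4, "ax": 0, "ay": 0, "az": -1.2}, {"claw": 70, "x": 15, "y": -29, "z": 4, "ax": 0, "ay": 0, "az": -1.2}, {"claw": 70, "x": 15, "y": -29, "z": 4, "ax": 0, "ay": 0, "az": -1.2}, {"claw": 70, "x": 15, "y": -29, "z": 4, "ax": 0, "ay": 0, "az": -1.2}, {"claw": 70, "x": 15, "y": -29, "z": 4, "ax": 0, "ay": 0, "az": -1.2}, {"claw": 70, "x": 15, "y": -29, "z": 4, "ax": 0, "ay": 0, "az": -1.2}]}}

```text
time_s: 1.2
tcp_pos: [0.3148, 0.2336, 0.2456]
ee_rot: [0.798, 3.038, 0.0]
wrist_force: [0.9, 0.2, 0.2]
opening: 0.07
finger_force: 0.0
```

>>> {"op": "move_arm", "data": {"increments": [{"claw": 70, "x": 15, "y": -29, "z": 0, "ax": 0, "ay": 0, "az": -1.2}, {"claw": 70, "x": 15, "y": -29, "z": 0, "ax": 0, "ay": 0, "az": -1.2}, {"claw": 70, "x": 15, "y": -29, "z": 0, "ax": 0, "ay": 0, "az": -1.2}, {"claw": 70, "x": 15, "y": -29, "z": 0, "ax": 0, "ay": 0, "az": -1.2}, {"claw": 70, "x": 15, "y": -29, "z": 0, "ax": 0, "ay": 0, "az": -1.2}, {"claw": 70, "x": 15, "y": -29, "z": 0, "ax": 0, "ay": 0, "az": -1.2}, {"claw": 70, "x": 15, "y": -29, "z": 0, "ax": 0, "ay": 0, "az": -1.2}, {"claw": 70, "x": 15, "y": -29, "z": 0, "ax": 0, "ay": 0, "az": -1.2}, {"claw": 70, "x": 15, "y": -29, "z": 0, "ax": 0, "ay": 0, "az": -1.2}, {"claw": 70, "x": 15, "y": -29, "z": 0, "ax": 0, "ay": 0, "az": -1.2}]}}

```text
time_s: 2.2
tcp_pos: [0.4649, -0.0565, 0.2453]
ee_rot: [-1.112, -2.938, -0.0]
wrist_force: [1.2, 0.7, -0.7]
opening: 0.0701
finger_force: 0.0
```

>>> {"op": "move_arm", "data": {"increments": [{"claw": 70, "x": 4, "y": -3, "z": -10, "ax": 0, "ay": 0, "az": 0.5}, {"claw": 70, "x": 0, "y": 0, "z": -15, "ax": 0, "ay": 0, "az": 0}, {"claw": 70, "x": 0, "y": 0, "z": -15, "ax": 0, "ay": 0, "az": 0}, {"claw": 70, "x": 0, "y": 0, "z": -15, "ax": 0, "ay": 0, "az": 0}, {"claw": 70, "x": 0, "y": 0, "z": -15, "ax": 0, "ay": 0, "az": 0}, {"claw": 70, "x": 0, "y": 0, "z": -12, "ax": 0, "ay": 0, "az": 0}, {"claw": 70, "x": 0, "y": 0, "z": -10, "ax": 0, "ay": 0, "az": 0}, {"claw": 70, "x": 0, "y": 0, "z": -5, "ax": 0, "ay": 0, "az": 0}, {"claw": 40, "x": 0, "y": 0, "z": 0, "ax": 0, "ay": 0, "az": 0}, {"claw": 40, "x": 0, "y": 0, "z": 0, "ax": 0, "ay": 0, "az": 0}]}}

```text
time_s: 3.2
tcp_pos: [0.4689, -0.0583, 0.149]
ee_rot: [1.098, 2.943, 0.0]
wrist_force: [0.1, 0.3, 0.2]
opening: 0.0575
finger_force: 0.0
```

```bash
python3 - <<'E'
from h import *
c=cam('scene');d=cam('top')
o=np.hstack([cv2.resize(c['image'][90:220,240:340],(400,520),interpolation=2),cv2.resize(d['image'][215:315,252:330],(400,520),interpolation=2)])
cv2.imwrite('pics/g1.png',o[:,:,::-1]); print(manip.read_state()['tcp_pos'],manip.read_state()['opening'])
E
```

```text
[ 0.46907896 -0.05832921  0.14935305] 0.04935025929037985
```

View pics/g1.png

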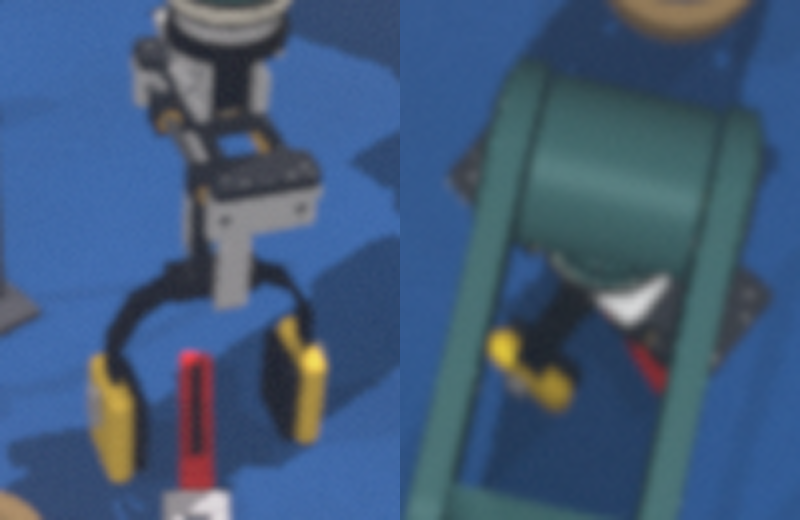

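The left panel shows the fingers straddling the pad near its middle, with the near finger at about (232,270) in the crop. Next I'll close and lift.

>>> {"op": "move_arm", "data": {"increments": [{"claw": 10, "x": 0, "y": 0, "z": 0, "ax": 0, "ay": 0, "az": 0}, {"claw": 10, "x": 0, "y": 0, "z": 0, "ax": 0, "ay": 0, "az": 0}, {"claw": 10, "x": 0, "y": 0, "z": 0, "ax": 0, "ay": 0, "az": 0}, {"claw": 10, "x": 0, "y": 0, "z": 0, "ax": 0, "ay": 0, "az": 0}, {"claw": 10, "x": 0, "y": 0, "z": 0, "ax": 0, "ay": 0, "az": 0}, {"claw": 10, "x": 0, "y": 0, "z": 0, "ax": 0, "ay": 0, "az": 0}, {"claw": 10, "x": 0, "y": 0, "z": 3, "ax": 0, "ay": 0, "az": 0}, {"claw": 10, "x": 0, "y": 0, "z": 5, "ax": 0, "ay": 0, "az": 0}, {"claw": 10, "x": 0, "y": 0, "z": 7, "ax": 0, "ay": 0, "az": 0}, {"claw": 10, "x": 0, "y": 0, "z": 10, "ax": 0, "ay": 0, "az": 0}]}}

```text
time_s: 4.3
tcp_pos: [0.468, -0.0581, 0.1734]
ee_rot: [-1.097, -2.942, 0.0]
wrist_force: [-0.4, 0.3, -2.7]
opening: 0.0254
finger_force: 30.0
```

>>> {"op": "move_arm", "data": {"increments": [{"claw": 10, "x": 0, "y": 0, "z": 15, "ax": 0, "ay": 0, "az": 0}, {"claw": 10, "x": 0, "y": 0, "z": 20, "ax": 0, "ay": 0, "az": 0}, {"claw": 10, "x": 0, "y": 0, "z": 20, "ax": 0, "ay": 0, "az": 0}, {"claw": 10, "x": 0, "y": 0, "z": 20, "ax": 0, "ay": 0, "az": 0}, {"claw": 10, "x": 0, "y": 0, "z": 20, "ax": 0, "ay": 0, "az": 0}, {"claw": 10, "x": 0, "y": 0, "z": 20, "ax": 0, "ay": 0, "az": 0}, {"claw": 10, "x": 0, "y": 0, "z": 20, "ax": 0, "ay": 0, "az": 0}, {"claw": 10, "x": 0, "y": 0, "z": 20, "ax": 0, "ay": 0, "az": 0}, {"claw": 10, "x": 0, "y": 0, "z": 18, "ax": 0, "ay": 0, "az": 0}, {"claw": 10, "x": 0, "y": 0, "z": 14, "ax": 0, "ay": 0, "az": 0}]}}

```text
time_s: 5.3
tcp_pos: [0.4686, -0.0582, 0.3628]
ee_rot: [1.097, 2.941, 0.0]
wrist_force: [0.3, 0.3, -3.8]
opening: 0.0253
finger_force: 30.0
```

>>> {"op": "move_arm", "data": {"increments": [{"claw": 10, "x": 3, "y": -13, "z": 0, "ax": 0, "ay": 0, "az": -3.3}, {"claw": 10, "x": 7, "y": -27, "z": 0, "ax": 0, "ay": 0, "az": -7}, {"claw": 10, "x": 7, "y": -27, "z": 0, "ax": 0, "ay": 0, "az": -7}, {"claw": 10, "x": 7, "y": -27, "z": 0, "ax": 0, "ay": 0, "az": -7}, {"claw": 10, "x": 7, "y": -27, "z": 0, "ax": 0, "ay": 0, "az": -7}, {"claw": 10, "x": 7, "y": -27, "z": 0, "ax": 0, "ay": 0, "az": -7}, {"claw": 10, "x": 7, "y": -27, "z": 0, "ax": 0, "ay": 0, "az": -7}, {"claw": 10, "x": 7, "y": -27, "z": 0, "ax": 0, "ay": 0, "az": -7}, {"claw": 10, "x": 7, "y": -27, "z": 0, "ax": 0, "ay": 0, "az": -7}, {"claw": 10, "x": 7, "y": -27, "z": 0, "ax": 0, "ay": 0, "az": -7}]}}

```text
time_s: 6.3
tcp_pos: [0.5347, -0.3153, 0.3611]
ee_rot: [2.533, 1.857, 0.0]
wrist_force: [0.6, 0.3, -3.3]
opening: 0.0256
finger_force: 30.0
```

```bash
python3 - <<'E'
from h import *
c=cam('scene');d=cam('top')
o=np.hstack([cv2.resize(c['image'][20:230,120:300],(400,467),interpolation=2),cv2.resize(d['image'][175:325,300:430],(400,467),interpolation=2)])
cv2.imwrite('pics/g2.png',o[:,:,::-1]); s=manip.read_state();print(s['tcp_pos'],s['ee_rot'],s['opening'],s['wrist_force'])
E
```

```text
[ 0.53464389 -0.31771298  0.35872632] [-2.53294688 -1.85659199  0.00290891] 0.025793195190645095 [ 0.39562414  1.36665547 -2.68470668]
```

View pics/g2.png

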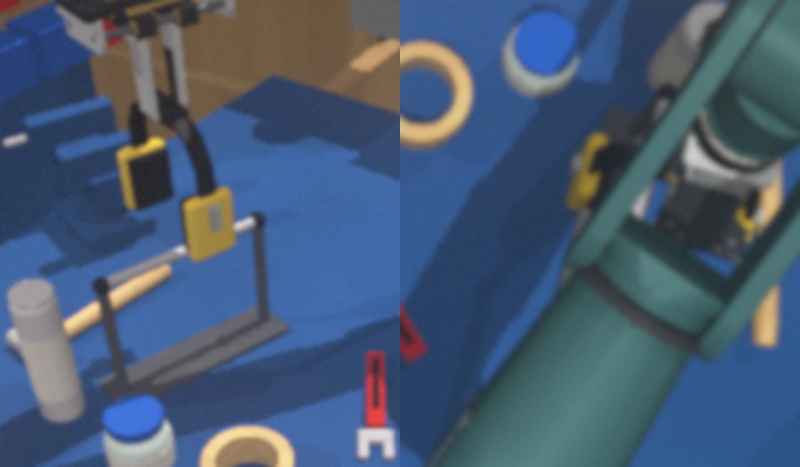

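The muffs are held upright above the bar and aligned with it, one cup on each side. The tool yaw is -17.5° against the rail's -18.2°. I'm lowering now.

>>> {"op": "move_arm", "data": {"increments": [{"claw": 10, "x": 0, "y": 0, "z": -10, "ax": 0, "ay": 0, "az": -0.7}, {"claw": 10, "x": 0, "y": 0, "z": -20, "ax": 0, "ay": 0, "az": 0}, {"claw": 10, "x": 0, "y": 0, "z": -20, "ax": 0, "ay": 0, "az": 0}, {"claw": 10, "x": 0, "y": 0, "z": -20, "ax": 0, "ay": 0, "az": 0}, {"claw": 10, "x": 0, "y": 0, "z": -20, "ax": 0, "ay": 0, "az": 0}, {"claw": 10, "x": 0, "y": 0, "z": -20, "ax": 0, "ay": 0, "az": 0}, {"claw": 10, "x": 0, "y": 0, "z": -20, "ax": 0, "ay": 0, "az": 0}, {"claw": 10, "x": 0, "y": 0, "z": -15, "ax": 0, "ay": 0, "az": 0}, {"claw": 10, "x": 0, "y": 0, "z": -10, "ax": 0, "ay": 0, "az": 0}, {"claw": 10, "x": 0, "y": 0, "z": -5, "ax": 0, "ay": 0, "az": 0}]}}

```text
time_s: 7.4
tcp_pos: [0.5342, -0.3134, 0.1995]
ee_rot: [-2.538, -1.849, 0.0]
wrist_force: [0.3, 0.5, -3.2]
opening: 0.0256
finger_force: 30.0
```

>>> {"op": "move_arm", "data": {"increments": [{"claw": 10, "x": 0, "y": 0, "z": -2, "ax": 0, "ay": 0, "az": 0}, {"claw": 10, "x": 0, "y": 0, "z": -2, "ax": 0, "ay": 0, "az": 0}, {"claw": 10, "x": 0, "y": 0, "z": -2, "ax": 0, "ay": 0, "az": 0}, {"claw": 10, "x": 0, "y": 0, "z": -2, "ax": 0, "ay": 0, "az": 0}, {"claw": 10, "x": 0, "y": 0, "z": -1, "ax": 0, "ay": 0, "az": 0}, {"claw": 10, "x": 0, "y": 0, "z": 0, "ax": 0, "ay": 0, "az": 0}, {"claw": 10, "x": 0, "y": 0, "z": 0, "ax": 0, "ay": 0, "az": 0}, {"claw": 10, "x": 0, "y": 0, "z": 0, "ax": 0, "ay": 0, "az": 0}, {"claw": 10, "x": 0, "y": 0, "z": 0, "ax": 0, "ay": 0, "az": 0}, {"claw": 10, "x": 0, "y": 0, "z": 0, "ax": 0, "ay": 0, "az": 0}]}}

```text
time_s: 8.4
tcp_pos: [0.5346, -0.3142, 0.1916]
ee_rot: [2.54, 1.849, 0.0]
wrist_force: [0.7, 0.0, -2.7]
opening: 0.026
finger_force: 30.0
```

```bash
python3 - <<'E'
from h import *
c=cam('scene')
o=cv2.resize(c['image'][60:210,140:270],(520,600),interpolation=2)
cv2.imwrite('pics/g3.png',o[:,:,::-1])
E
```

```text
(no output)
```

View pics/g3.png

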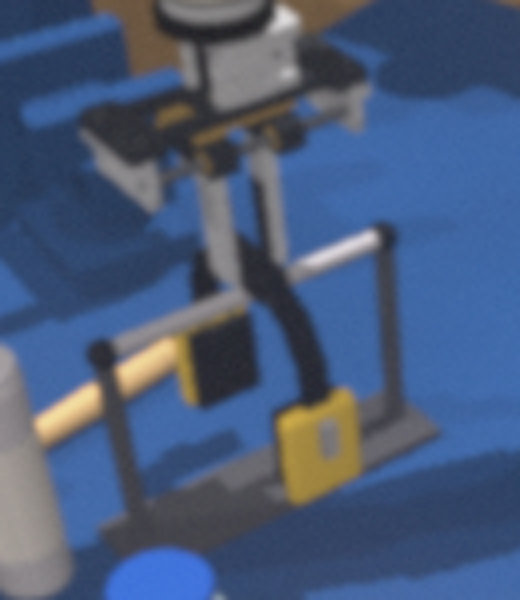

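The muffs straddle the bar, one cup on each side, and the tips sit just above it. They still hang from the gripper, so I'm easing down to touch.

>>> {"op": "move_arm", "data": {"increments": [{"claw": 10, "x": 0, "y": 0, "z": -1, "ax": 0, "ay": 0, "az": 0}, {"claw": 10, "x": 0, "y": 0, "z": -1, "ax": 0, "ay": 0, "az": 0}, {"claw": 10, "x": 0, "y": 0, "z": 0, "ax": 0, "ay": 0, "az": 0}, {"claw": 10, "x": 0, "y": 0, "z": 0, "ax": 0, "ay": 0, "az": 0}, {"claw": 10, "x": 0, "y": 0, "z": 0, "ax": 0, "ay": 0, "az": 0}, {"claw": 10, "x": 0, "y": 0, "z": 0, "ax": 0, "ay": 0, "az": 0}, {"claw": 10, "x": 0, "y": 0, "z": 0, "ax": 0, "ay": 0, "az": 0}, {"claw": 10, "x": 0, "y": 0, "z": 0, "ax": 0, "ay": 0, "az": 0}, {"claw": 10, "x": 0, "y": 0, "z": 0, "ax": 0, "ay": 0, "az": 0}, {"claw": 10, "x": 0, "y": 0, "z": 0, "ax": 0, "ay": 0, "az": 0}]}}

```text
time_s: 9.45
tcp_pos: [0.5346, -0.3142, 0.1897]
ee_rot: [2.54, 1.848, 0.0]
wrist_force: [0.4, -0.1, 0.6]
opening: 0.0257
finger_force: 30.0
```

>>> {"op": "move_arm", "data": {"increments": [{"claw": 28, "x": 0, "y": 0, "z": 0, "ax": 0, "ay": 0, "az": 0}, {"claw": 32, "x": 0, "y": 0, "z": 0, "ax": 0, "ay": 0, "az": 0}, {"claw": 36, "x": 0, "y": 0, "z": 0, "ax": 0, "ay": 0, "az": 0}, {"claw": 42, "x": 0, "y": 0, "z": 0, "ax": 0, "ay": 0, "az": 0}, {"claw": 50, "x": 0, "y": 0, "z": 0, "ax": 0, "ay": 0, "az": 0}, {"claw": 55, "x": 0, "y": 0, "z": 0, "ax": 0, "ay": 0, "az": 0}, {"claw": 55, "x": 0, "y": 0, "z": 0, "ax": 0, "ay": 0, "az": 0}, {"claw": 55, "x": 0, "y": 0, "z": 5, "ax": 0, "ay": 0, "az": 0}, {"claw": 55, "x": 0, "y": 0, "z": 10, "ax": 0, "ay": 0, "az": 0}, {"claw": 55, "x": 0, "y": 0, "z": 15, "ax": 0, "ay": 0, "az": 0}]}}

```text
time_s: 10.45
tcp_pos: [0.5343, -0.314, 0.2198]
ee_rot: [-2.539, -1.848, 0.001]
wrist_force: [0.3, -0.4, 0.5]
opening: 0.0552
finger_force: 0.0
```

>>> {"op": "move_arm", "data": {"increments": [{"claw": 55, "x": 0, "y": 0, "z": 15, "ax": 0, "ay": 0, "az": 0}, {"claw": 55, "x": 0, "y": 0, "z": 15, "ax": 0, "ay": 0, "az": 0}, {"claw": 55, "x": 0, "y": 0, "z": 15, "ax": 0, "ay": 0, "az": 0}, {"claw": 55, "x": 0, "y": 0, "z": 10, "ax": 0, "ay": 0, "az": 0}, {"claw": 55, "x": 0, "y": 0, "z": 5, "ax": 0, "ay": 0, "az": 0}, {"claw": 55, "x": -5, "y": 20, "z": 0, "ax": 0, "ay": 0, "az": -4}, {"claw": 55, "x": -5, "y": 20, "z": 0, "ax": 0, "ay": 0, "az": -4}, {"claw": 55, "x": -5, "y": 20, "z": 0, "ax": 0, "ay": 0, "az": -4}, {"claw": 55, "x": -5, "y": 20, "z": 0, "ax": 0, "ay": 0, "az": -4}, {"claw": 55, "x": -5, "y": 20, "z": 0, "ax": 0, "ay": 0, "az": -4}]}}

```text
time_s: 11.45
tcp_pos: [0.5091, -0.2133, 0.2792]
ee_rot: [-2.824, -1.375, 0.001]
wrist_force: [0.5, 1.1, -0.8]
opening: 0.0549
finger_force: 0.0
```

```bash
python3 - <<'E'
from h import *
np.set_printoptions(precision=4,suppress=True)
c=cam('scene');d=cam('top')
o=np.hstack([cv2.resize(c['image'][90:240,140:320],(400,333),interpolation=2),cv2.resize(d['image'][180:330,250:430],(400,333),interpolation=2)])
cv2.imwrite('pics/g4.png',o[:,:,::-1]); s=manip.read_state();print(s['tcp_pos'],s['ee_rot'])
for n,q in(('scene',c),('top',d)):
    h=cv2.cvtColor(q['image'],cv2.COLOR_RGB2HSV); m=cv2.inRange(h,(0,120,80),(6,255,255))|cv2.inRange(h,(174,120,80),(180,255,255))
    b=np.zeros_like(m)
    if n=='scene': b[165:215,275:305]=1
    else: b[230:300,265:320]=1
    p=cv2.findNonZero(m*b); r=cv2.minAreaRect(p); bp=cv2.boxPoints(r); print(n,len(p),r); w=plane(q,bp,.018); print(w[:,:2],w[:,:2].mean(0))
E
```

```text
[ 0.5092 -0.2123  0.2801] [-2.8207 -1.383  -0.001 ]
scene 199 ((288.5, 195.0), (32.0, 7.0), 90.0)
[[ 0.4149 -0.111 ]
 [ 0.4031 -0.0929]
 [ 0.5219 -0.0222]
 [ 0.5328 -0.0388]] [ 0.4682 -0.0662]
top 194 ((293.76617431640625, 270.5096435546875), (41.10284423828125, 6.333881378173828), 57.38076400756836)
[[ 0.5192 -0.0241]
 [ 0.5304 -0.042 ]
 [ 0.4148 -0.1128]
 [ 0.4039 -0.095 ]] [ 0.4671 -0.0685]
```

View pics/g4.png

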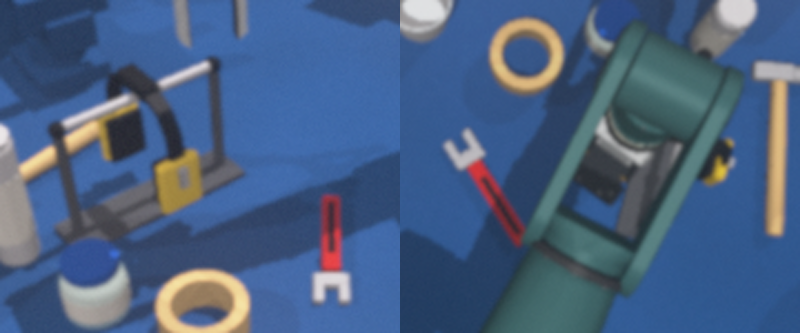

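The muffs hang freely, with the pad centred on the bar at about crop (125,80). The red spanner is clear. Its handle centre comes out at (0.468,-0.067) in both views, direction 31.4°, so I'll grasp at x=+5 mm: (0.4925,-0.052).

>>> {"op": "move_arm", "data": {"increments": [{"claw": 55, "x": -2, "y": 16, "z": -17, "ax": 0, "ay": 0, "az": -2.1}, {"claw": 55, "x": -2, "y": 16, "z": -17, "ax": 0, "ay": 0, "az": -2.1}, {"claw": 55, "x": -2, "y": 16, "z": -17, "ax": 0, "ay": 0, "az": -2.1}, {"claw": 55, "x": -2, "y": 16, "z": -17, "ax": 0, "ay": 0, "az": -2.1}, {"claw": 55, "x": -2, "y": 16, "z": -17, "ax": 0, "ay": 0, "az": -2.1}, {"claw": 55, "x": -2, "y": 16, "z": -17, "ax": 0, "ay": 0, "az": -2.1}, {"claw": 55, "x": -2, "y": 16, "z": -17, "ax": 0, "ay": 0, "az": -2.1}, {"claw": 55, "x": -2, "y": 16, "z": -17, "ax": 0, "ay": 0, "az": -2.1}, {"claw": 55, "x": -1, "y": 16, "z": -17, "ax": 0, "ay": 0, "az": -2.1}, {"claw": 55, "x": 0, "y": 16, "z": -17, "ax": 0, "ay": 0, "az": -2.1}]}}

```text
time_s: 12.55
tcp_pos: [0.4926, -0.0544, 0.1086]
ee_rot: [3.027, 0.841, -0.001]
wrist_force: [0.7, -0.0, -0.5]
opening: 0.055
finger_force: 0.0
```

>>> {"op": "move_arm", "data": {"increments": [{"claw": 55, "x": 0, "y": 0, "z": -15, "ax": 0, "ay": 0, "az": 0}, {"claw": 55, "x": 0, "y": 0, "z": -15, "ax": 0, "ay": 0, "az": 0}, {"claw": 55, "x": 0, "y": 0, "z": -15, "ax": 0, "ay": 0, "az": 0}, {"claw": 55, "x": 0, "y": 0, "z": -15, "ax": 0, "ay": 0, "az": 0}, {"claw": 55, "x": 0, "y": 0, "z": -10, "ax": 0, "ay": 0, "az": 0}, {"claw": 55, "x": 0, "y": 0, "z": 0, "ax": 0, "ay": 0, "az": 0}, {"claw": 55, "x": 0, "y": 0, "z": 0, "ax": 0, "ay": 0, "az": 0}, {"claw": 55, "x": 0, "y": 0, "z": 0, "ax": 0, "ay": 0, "az": 0}, {"claw": 55, "x": 0, "y": 0, "z": 0, "ax": 0, "ay": 0, "az": 0}, {"claw": 55, "x": 0, "y": 0, "z": 0, "ax": 0, "ay": 0, "az": 0}]}}

```text
time_s: 13.55
tcp_pos: [0.493, -0.0543, 0.0402]
ee_rot: [3.026, 0.842, 0.002]
wrist_force: [-0.2, 0.1, -1.0]
opening: 0.0546
finger_force: 0.0
```

>>> {"op": "move_arm", "data": {"increments": [{"claw": 55, "x": 0, "y": 1, "z": -10, "ax": 0, "ay": 0, "az": 0.3}, {"claw": 55, "x": 0, "y": 1, "z": -10, "ax": 0, "ay": 0, "az": 0}, {"claw": 55, "x": 0, "y": 0, "z": -10, "ax": 0, "ay": 0, "az": 0}, {"claw": 55, "x": 0, "y": 0, "z": -5, "ax": 0, "ay": 0, "az": 0}, {"claw": 55, "x": 0, "y": 0, "z": 0, "ax": 0, "ay": 0, "az": 0}, {"claw": 40, "x": 0, "y": 0, "z": 0, "ax": 0, "ay": 0, "az": 0}, {"claw": 30, "x": 0, "y": 0, "z": 0, "ax": 0, "ay": 0, "az": 0}, {"claw": 10, "x": 0, "y": 0, "z": 0, "ax": 0, "ay": 0, "az": 0}, {"claw": 10, "x": 0, "y": 0, "z": 0, "ax": 0, "ay": 0, "az": 0}, {"claw": 10, "x": 0, "y": 0, "z": 0, "ax": 0, "ay": 0, "az": 0}]}}

```text
time_s: 14.55
tcp_pos: [0.4928, -0.0522, 0.0049]
ee_rot: [3.024, 0.85, 0.001]
wrist_force: [0.1, 0.2, 1.4]
opening: 0.0235
finger_force: 30.0
```

>>> {"op": "move_arm", "data": {"increments": [{"claw": 10, "x": 0, "y": 0, "z": 0, "ax": 0, "ay": 0, "az": 0}, {"claw": 10, "x": 0, "y": 0, "z": 0, "ax": 0, "ay": 0, "az": 0}, {"claw": 10, "x": 0, "y": 0, "z": 0, "ax": 0, "ay": 0, "az": 0}, {"claw": 10, "x": 0, "y": 0, "z": 0, "ax": 0, "ay": 0, "az": 0}, {"claw": 10, "x": 0, "y": 0, "z": 0, "ax": 0, "ay": 0, "az": 0}, {"claw": 10, "x": 0, "y": 0, "z": 0, "ax": 0, "ay": 0, "az": 0}, {"claw": 10, "x": 0, "y": 0, "z": 0, "ax": 0, "ay": 0, "az": 0}, {"claw": 10, "x": 0, "y": 0, "z": 0, "ax": 0, "ay": 0, "az": 0}, {"claw": 10, "x": 0, "y": 0, "z": 0, "ax": 0, "ay": 0, "az": 0}, {"claw": 10, "x": 0, "y": 0, "z": 0, "ax": 0, "ay": 0, "az": 0}]}}

```text
time_s: 15.55
tcp_pos: [0.4928, -0.0522, 0.0049]
ee_rot: [3.024, 0.85, 0.001]
wrist_force: [-0.3, 0.8, 4.9]
opening: 0.0238
finger_force: 30.0
```

>>> {"op": "move_arm", "data": {"increments": [{"claw": 10, "x": 0, "y": 0, "z": 4, "ax": 0, "ay": 0, "az": 0}, {"claw": 10, "x": 0, "y": 0, "z": 8, "ax": 0, "ay": 0, "az": 0}, {"claw": 10, "x": 0, "y": 0, "z": 15, "ax": 0, "ay": 0, "az": 0}, {"claw": 10, "x": 0, "y": 0, "z": 20, "ax": 0, "ay": 0, "az": 0}, {"claw": 10, "x": 0, "y": 0, "z": 20, "ax": 0, "ay": 0, "az": 0}, {"claw": 10, "x": 0, "y": 0, "z": 20, "ax": 0, "ay": 0, "az": 0}, {"claw": 10, "x": 0, "y": 0, "z": 20, "ax": 0, "ay": 0, "az": 0}, {"claw": 10, "x": 0, "y": 0, "z": 20, "ax": 0, "ay": 0, "az": 0}, {"claw": 10, "x": 0, "y": 0, "z": 15, "ax": 0, "ay": 0, "az": 0}, {"claw": 10, "x": 0, "y": 0, "z": 8, "ax": 0, "ay": 0, "az": 0}]}}

```text
time_s: 16.55
tcp_pos: [0.4928, -0.0522, 0.1558]
ee_rot: [3.024, 0.85, 0.002]
wrist_force: [-0.8, 0.1, -2.1]
opening: 0.0238
finger_force: 30.0
```

```bash
python3 - <<'E'
from h import *
np.set_printoptions(precision=4,suppress=True)
s=manip.read_state();print(s['tcp_pos'],s['ee_rot'],s['opening'],s['wrist_force'])
T=cam('top');S=cam('scene')
L=plane(T,[(155.7,195.6),(177.3,189.8),(198.7,184.1)],.13)[:,:2]; print(L,np.linalg.norm(np.diff(L,axis=0),axis=1))
d=L[2]-L[0]; psi=np.arctan2(d[1],d[0])+np.pi/2; print('yaw',np.degrees(psi))
ex=np.array([np.cos(psi),np.sin(psi)]); o=np.r_[L.mean(0)-.128*np.cos(.42)*ex,.078]; print('origin',o)
M=R.from_euler('ZY',[psi,-.42]).as_matrix()
def W(P): return o+np.array(P,float)@M.T
def box(x0,x1,y0,y1,z): return W([(x0,y0,z),(x1,y0,z),(x1,y1,z),(x0,y1,z)])
B=[box(.111,.145,-.031,.031,0)]
for x0,x1 in((-.092,-.047),(.026,.038)):
    for y in(-1,1): B.append(box(x0,x1,y*.016,y*.022,.016))
B+= [box(-.103,.103,-.033,.033,0)]
out=[]
for c,(y0,y1,x0,x1),z in((T,(170,280,115,240),6),(S,(220,350,325,475),5)):
    im=cv2.resize(c['image'][y0:y1,x0:x1],None,fx=z,fy=z,interpolation=2)[:,:,::-1].copy()
    for b in B: cv2.polylines(im,[np.int32((proj(c,b)-[x0,y0]+.5)*z)],True,(0,255,255),1,cv2.LINE_AA)
    out.append(cv2.resize(im,(400,int(400*im.shape[0]/im.shape[1]))) if 0 else im)
cv2.imwrite('pics/r_top.png',out[0][:600]); cv2.imwrite('pics/r_sc.png',out[1][:600])
E
```

```text
[ 0.4928 -0.0522  0.1558] [3.0236 0.8497 0.0021] 0.023754899216568936 [-0.8013  0.1499 -2.1178]
[[0.7    0.3686]
 [0.718  0.3003]
 [0.7358 0.2323]] [0.0706 0.0703]
yaw 14.73927784781544
origin [0.6049 0.2706 0.078 ]
```

View pics/r_top.png

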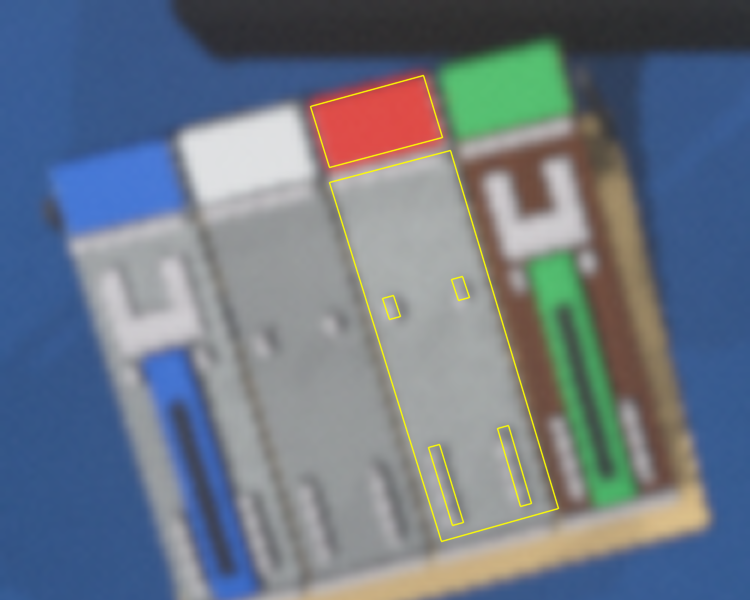

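View pics/r_sc.png

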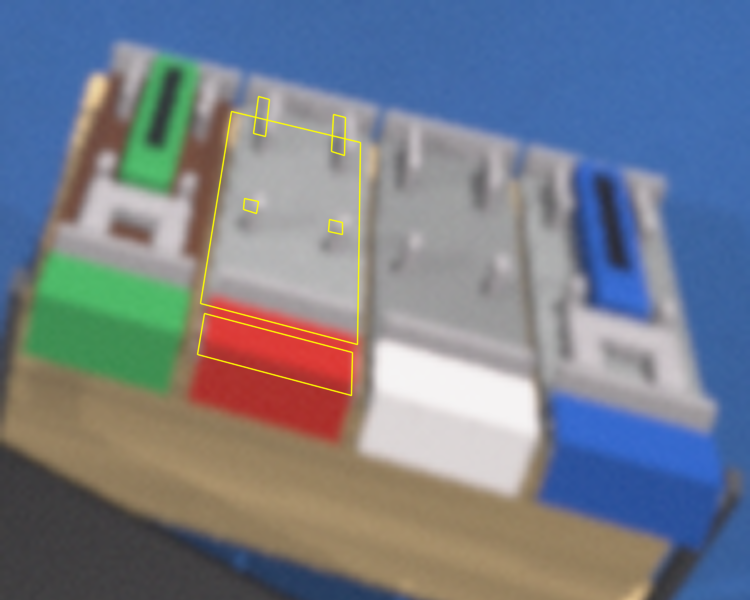

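The top overlay fits the red label and guides well. In the scene overlay the label sits about 4 px off because its top lies above the floor plane and its front face is visible. I'll triangulate the label's bright top face to settle its height.

```bash
python3 - <<'E'
from h import *
np.set_printoptions(precision=4,suppress=True)
T=cam('top');S=cam('scene')
def m(c,hs,b,vfrac):
    h=cv2.cvtColor(c['image'],cv2.COLOR_RGB2HSV); k=np.zeros(h.shape[:2],np.uint8)
    for lo,hi in hs: k|=cv2.inRange(h,(lo,120,90),(hi,255,255))
    z=np.zeros_like(k); z[b[0]:b[1],b[2]:b[3]]=1; k*=z
    v=h[:,:,2]
    if vfrac:
        t=cv2.threshold(v[k>0].reshape(-1,1),0,255,cv2.THRESH_OTSU)[0]; k[v<=t]=0
    n,l,st,ce=cv2.connectedComponentsWithStats(k); i=1+st[1:,4].argmax(); r=cv2.minAreaRect(cv2.findNonZero((l==i).astype(np.uint8)))
    return ce[i],st[i,4]
red=[(0,6),(174,180)];grn=[(50,75)]
P=[]
for n,hs,bt,bs in(('red',red,(178,205,160,195),(275,315,355,402)),('green',grn,(170,200,185,213),(262,305,325,367))):
    a,na=m(T,hs,bt,0); b,nb=m(S,hs,bs,1); p,g=tri(T,a,S,b); P.append(p); print(n,a,na,b,nb,p,g)
d=P[1]-P[0]; psi=np.radians(np.mean([14.74,np.degrees(np.arctan2(d[1],d[0]))+90])); print(np.degrees(psi),np.linalg.norm(d))
ex=np.array([np.cos(psi),np.sin(psi)]);ey=np.array([-ex[1],ex[0]])
z=np.mean([P[0][2],P[1][2]]); h=(z-.078-.128*np.sin(.42))/np.cos(.42); print('label height over floor',h)
lab=plane(T,[m(T,red,(178,205,160,195),0)[0]],z)[0,:2]
print('origin',lab-ex*(.128*np.cos(.42)-h*np.sin(.42)), 'tri', P[0][:2]-ex*(.128*np.cos(.42)-h*np.sin(.42)))
E
```

```text
red [177.1314 189.8008] 236 [381.1206 287.6064] 282 [0.7158 0.3002 0.1369] 0.0019787023808806544
green [198.6682 184.0628] 223 [347.2348 278.4304] 230 [0.7334 0.2319 0.1375] 0.0018148615998616873
14.602734482689913 0.07052607685455829
label height over floor 0.007700425537374891
origin [0.6059 0.2705] tri [0.6058 0.2715]
```

All the estimates agree within 1 mm: tray origin (0.605,0.2705), yaw 14.6°. The TCP target at home is (0.608,0.271,0.085). I'm moving to a point 130 mm out along the tray normal, then tilting 24°.

>>> {"op": "move_arm", "data": {"increments": [{"claw": 10, "x": 3, "y": 16, "z": 12, "ax": 0, "ay": 0, "az": -1.6}, {"claw": 10, "x": 6, "y": 32, "z": 12, "ax": 0, "ay": 0, "az": -1.7}, {"claw": 10, "x": 7, "y": 34, "z": 12, "ax": 0, "ay": 0, "az": -1.7}, {"claw": 10, "x": 7, "y": 34, "z": 12, "ax": 0, "ay": 0, "az": -1.7}, {"claw": 10, "x": 7, "y": 34, "z": 6, "ax": 0, "ay": 0, "az": -1.7}, {"claw": 10, "x": 7, "y": 34, "z": 0, "ax": 0, "ay": 0, "az": -1.7}, {"claw": 10, "x": 7, "y": 34, "z": 0, "ax": 0, "ay": 0, "az": -1.7}, {"claw": 10, "x": 7, "y": 34, "z": 0, "ax": 0, "ay": 0, "az": -1.7}, {"claw": 10, "x": 7, "y": 34, "z": 0, "ax": 0, "ay": 0, "az": -1.7}, {"claw": 10, "x": 5, "y": 24, "z": 0, "ax": 0, "ay": 0, "az": -1.6}]}}

```text
time_s: 17.75
tcp_pos: [0.5549, 0.2599, 0.2062]
ee_rot: [3.116, 0.4, -0.006]
wrist_force: [-0.0, 0.4, -2.6]
opening: 0.0233
finger_force: 30.0
```

>>> {"op": "move_arm", "data": {"increments": [{"claw": 10, "x": 0, "y": 0, "z": 0, "ax": 0.61, "ay": -2.33, "az": 0}, {"claw": 10, "x": 0, "y": 0, "z": 0, "ax": 0.61, "ay": -2.33, "az": 0}, {"claw": 10, "x": 0, "y": 0, "z": 0, "ax": 0.61, "ay": -2.33, "az": 0}, {"claw": 10, "x": 0, "y": 0, "z": 0, "ax": 0.61, "ay": -2.33, "az": 0}, {"claw": 10, "x": 0, "y": 0, "z": 0, "ax": 0.61, "ay": -2.33, "az": 0}, {"claw": 10, "x": 0, "y": 0, "z": 0, "ax": 0.61, "ay": -2.33, "az": 0}, {"claw": 10, "x": 0, "y": 0, "z": 0, "ax": 0.61, "ay": -2.33, "az": 0}, {"claw": 10, "x": 0, "y": 0, "z": 0, "ax": 0.61, "ay": -2.33, "az": 0}, {"claw": 10, "x": 0, "y": 0, "z": 0, "ax": 0.61, "ay": -2.33, "az": 0}, {"claw": 10, "x": 0, "y": 0, "z": 0, "ax": 0.61, "ay": -2.33, "az": 0}]}}

```text
time_s: 18.75
tcp_pos: [0.5544, 0.2574, 0.206]
ee_rot: [-2.998, -0.384, -0.635]
wrist_force: [-0.6, 0.8, -0.9]
opening: 0.024
finger_force: 30.0
```

```bash
cat > e.py <<'E'
from h import *
np.set_printoptions(precision=4,suppress=True)
psi=np.radians(14.6); M=R.from_euler('ZY',[psi,-.42]).as_matrix(); o=np.array([.605,.2705,.078])
s=manip.read_state(); t=R.from_rotvec(s['ee_rot']).as_matrix()
print('tray xyz mm of TCP',1000*(s['tcp_pos']-o)@M,'open',s['opening'],'F',s['wrist_force'])
# desired tool: z=-ez, y=-ey or ey
y=M[:,1]*np.sign(M[:,1]@t[:,1]); z=-M[:,2]; D=np.c_[np.cross(y,z),y,z]
print('turn needed deg',np.degrees(R.from_matrix(D@t.T).as_rotvec()))
print('shift to home+40 mm',1000*(o+M@[.0053,0,.0445]-s['tcp_pos']),'home',1000*(o+M@[.0053,0,.006]-s['tcp_pos']))
E
python3 e.py
```

```text
tray xyz mm of TCP [  4.4866   0.0989 138.2063] open 0.024028689320590026 F [-0.5566  0.7607 -0.893 ]
turn needed deg [ 0.0293 -0.1341  0.003 ]
shift to home+40 mm [ 37.7196   9.723  -85.2305] home [  52.9114   13.6802 -120.3844]
```

>>> {"op": "move_arm", "data": {"increments": [{"claw": 10, "x": 4, "y": 1, "z": -9, "ax": 0, "ay": 0, "az": 0}, {"claw": 10, "x": 4, "y": 1, "z": -10, "ax": 0, "ay": 0, "az": 0}, {"claw": 10, "x": 5, "y": 1, "z": -10, "ax": 0, "ay": 0, "az": 0}, {"claw": 10, "x": 5, "y": 1, "z": -10, "ax": 0, "ay": 0, "az": 0}, {"claw": 10, "x": 5, "y": 1, "z": -10, "ax": 0, "ay": 0, "az": 0}, {"claw": 10, "x": 5, "y": 1, "z": -10, "ax": 0, "ay": 0, "az": 0}, {"claw": 10, "x": 5, "y": 2, "z": -13, "ax": 0, "ay": 0, "az": 0}, {"claw": 10, "x": 5, "y": 2, "z": -13, "ax": 0, "ay": 0, "az": 0}, {"claw": 10, "x": 0, "y": 0, "z": 0, "ax": 0, "ay": 0, "az": 0}, {"claw": 10, "x": 0, "y": 0, "z": 0, "ax": 0, "ay": 0, "az": 0}]}}

```text
time_s: 19.75
tcp_pos: [0.5933, 0.2678, 0.1227]
ee_rot: [-2.997, -0.384, -0.637]
wrist_force: [0.5, 0.3, -1.9]
opening: 0.0237
finger_force: 30.0
```

```bash
cat e.py > f.py; cat >> f.py <<'E'
S=cam('scene');T=cam('top')
p=(s['tcp_pos']-o)@M; p0=p-[.0053,0,.0049]
def W(P): return o+(p0+np.array(P,float))@M.T
Q=[W([(-.095,-.012,.018),(.047,-.012,.018),(.047,.012,.018),(-.095,.012,.018)]),W([(.048,-.023,.010),(.095,-.023,.010),(.095,.023,.010),(.048,.023,.010)])]
ims=[]
for c,(y0,y1,x0,x1) in((T,(170,290,140,240)),(S,(200,320,320,420))):
    im=cv2.resize(c['image'][y0:y1,x0:x1],None,fx=4,fy=4,interpolation=2)[:,:,::-1].copy()
    for b in Q: cv2.polylines(im,[np.int32((proj(c,b)-[x0,y0]+.5)*4)],True,(0,255,255),1,cv2.LINE_AA)
    ims.append(im)
cv2.imwrite('pics/p1.png',np.hstack(ims))
E
python3 f.py
```

```text
tray xyz mm of TCP [ 7.2857  0.3031 45.6609] open 0.023694325273050394 F [ 0.5494  0.3128 -1.9173]
turn needed deg [-0.0044 -0.0568  0.0008]
shift to home+40 mm [-1.2201 -0.631  -1.8696] home [ 13.9718   3.3262 -37.0236]
```

View pics/p1.png

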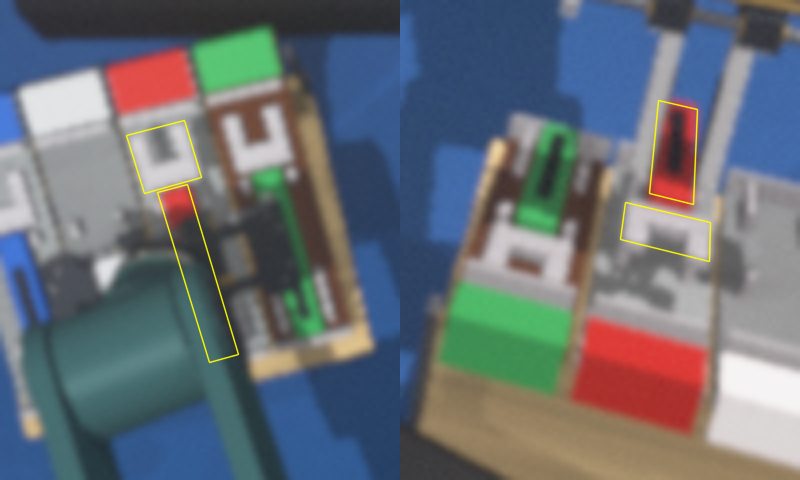

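The spanner matches its expected outline in both views and lines up with the red tray. I'm lowering along the tray normal.

>>> {"op": "move_arm", "data": {"increments": [{"claw": 10, "x": 2, "y": 0.5, "z": -6, "ax": 0, "ay": 0, "az": 0}, {"claw": 10, "x": 2, "y": 0.5, "z": -6, "ax": 0, "ay": 0, "az": 0}, {"claw": 10, "x": 2, "y": 0.5, "z": -5, "ax": 0, "ay": 0, "az": 0}, {"claw": 10, "x": 2, "y": 0.5, "z": -5, "ax": 0, "ay": 0, "az": 0}, {"claw": 10, "x": 2, "y": 0.5, "z": -4, "ax": 0, "ay": 0, "az": 0}, {"claw": 10, "x": 1, "y": 0.5, "z": -4, "ax": 0, "ay": 0, "az": 0}, {"claw": 10, "x": 1, "y": 0, "z": -3, "ax": 0, "ay": 0, "az": 0}, {"claw": 10, "x": 1, "y": 0, "z": -2, "ax": 0, "ay": 0, "az": 0}, {"claw": 10, "x": 0, "y": 0, "z": 0, "ax": 0, "ay": 0, "az": 0}, {"claw": 10, "x": 0, "y": 0, "z": 0, "ax": 0, "ay": 0, "az": 0}]}}

```text
time_s: 20.85
tcp_pos: [0.6064, 0.271, 0.0884]
ee_rot: [-2.997, -0.384, -0.639]
wrist_force: [0.2, 1.0, -1.9]
opening: 0.0237
finger_force: 30.0
```

```bash
python3 e.py
```

```text
tray xyz mm of TCP [5.5704 0.1175 8.8922] open 0.02373702953967044 F [ 0.1755  0.95   -1.9317]
turn needed deg [-0.0479 -0.0084  0.0035]
shift to home+40 mm [-14.2599  -3.8359  32.4029] home [ 0.932   0.1213 -2.7511]
```

>>> {"op": "move_arm", "data": {"increments": [{"claw": 10, "x": 0.4, "y": 0.1, "z": -0.9, "ax": 0, "ay": 0, "az": 0}, {"claw": 10, "x": 0.4, "y": 0.1, "z": -0.9, "ax": 0, "ay": 0, "az": 0}, {"claw": 10, "x": 0.4, "y": 0.1, "z": -0.9, "ax": 0, "ay": 0, "az": 0}, {"claw": 10, "x": 0.2, "y": 0, "z": -0.5, "ax": 0, "ay": 0, "az": 0}, {"claw": 10, "x": 0, "y": 0, "z": 0, "ax": 0, "ay": 0, "az": 0}, {"claw": 10, "x": 0, "y": 0, "z": 0, "ax": 0, "ay": 0, "az": 0}, {"claw": 10, "x": 0, "y": 0, "z": 0, "ax": 0, "ay": 0, "az": 0}, {"claw": 10, "x": 0, "y": 0, "z": 0, "ax": 0, "ay": 0, "az": 0}, {"claw": 10, "x": 0, "y": 0, "z": 0, "ax": 0, "ay": 0, "az": 0}, {"claw": 10, "x": 0, "y": 0, "z": 0, "ax": 0, "ay": 0, "az": 0}]}}

```text
time_s: 21.85
tcp_pos: [0.608, 0.2713, 0.0859]
ee_rot: [-2.996, -0.384, -0.64]
wrist_force: [-5.8, 0.4, 3.7]
opening: 0.0236
finger_force: 30.0
```

```bash
python3 e.py
```

```text
tray xyz mm of TCP [6.0681 0.048  5.9328] open 0.02361759971217978 F [-5.8025  0.3793  3.6777]
turn needed deg [-0.0535  0.0438 -0.0063]
shift to home+40 mm [-15.885   -4.1873  34.9021] home [-0.6931 -0.2301 -0.2518]
```

It is on the floor: about 8 N along the normal, at the expected height. Release and back out along the normal.

>>> {"op": "move_arm", "data": {"increments": [{"claw": 26, "x": 0, "y": 0, "z": 0, "ax": 0, "ay": 0, "az": 0}, {"claw": 30, "x": 0, "y": 0, "z": 0, "ax": 0, "ay": 0, "az": 0}, {"claw": 36, "x": 0, "y": 0, "z": 0, "ax": 0, "ay": 0, "az": 0}, {"claw": 42, "x": 0, "y": 0, "z": 0, "ax": 0, "ay": 0, "az": 0}, {"claw": 42, "x": 0, "y": 0, "z": 0, "ax": 0, "ay": 0, "az": 0}, {"claw": 42, "x": 0, "y": 0, "z": 0, "ax": 0, "ay": 0, "az": 0}, {"claw": 42, "x": -2, "y": -0.5, "z": 4.6, "ax": 0, "ay": 0, "az": 0}, {"claw": 42, "x": -4, "y": -1, "z": 9, "ax": 0, "ay": 0, "az": 0}, {"claw": 42, "x": -6, "y": -1.5, "z": 14, "ax": 0, "ay": 0, "az": 0}, {"claw": 42, "x": -8, "y": -2, "z": 18, "ax": 0, "ay": 0, "az": 0}]}}

```text
time_s: 22.85
tcp_pos: [0.5873, 0.266, 0.1319]
ee_rot: [-2.997, -0.384, -0.639]
wrist_force: [0.3, -0.6, 0.6]
opening: 0.0419
finger_force: 0.0
```

>>> {"op": "move_arm", "data": {"increments": [{"claw": 42, "x": -12, "y": -3, "z": 28, "ax": 0, "ay": 0, "az": 0}, {"claw": 42, "x": -12, "y": -3, "z": 28, "ax": 0, "ay": 0, "az": 0}, {"claw": 42, "x": -12, "y": -3, "z": 28, "ax": 0, "ay": 0, "az": 0}, {"claw": 42, "x": -12, "y": -3, "z": 28, "ax": 0, "ay": 0, "az": 0}, {"claw": 42, "x": -35, "y": -15, "z": 5, "ax": 0, "ay": 0, "az": 0}, {"claw": 42, "x": -35, "y": -25, "z": 0, "ax": 0, "ay": 0, "az": 0}, {"claw": 42, "x": -30, "y": -30, "z": 0, "ax": 0, "ay": 0, "az": 0}, {"claw": 42, "x": -25, "y": -30, "z": 0, "ax": 0, "ay": 0, "az": 0}, {"claw": 42, "x": 0, "y": 0, "z": 0, "ax": 0, "ay": 0, "az": 0}, {"claw": 42, "x": 0, "y": 0, "z": 0, "ax": 0, "ay": 0, "az": 0}]}}

```text
time_s: 23.85
tcp_pos: [0.4149, 0.1539, 0.25]
ee_rot: [-2.995, -0.382, -0.646]
wrist_force: [0.1, -0.8, 0.2]
opening: 0.0416
finger_force: 0.0
```

```bash
cat > chk.py <<'E'
from h import *
np.set_printoptions(precision=1,suppress=True)
psi=np.radians(14.6); M=R.from_euler('ZY',[psi,-.42]).as_matrix(); o=np.array([.605,.2705,.078])
for n in('scene','top'):
    c=cam(n); save(c,'end_'+n+'.png'); h=cv2.cvtColor(c['image'],cv2.COLOR_RGB2HSV)
    m=cv2.inRange(h,(0,120,80),(6,255,255))|cv2.inRange(h,(174,120,80),(180,255,255))
    k,l,st,ce=cv2.connectedComponentsWithStats(m)
    b=(300,460,215,350) if n=='scene' else (120,240,170,285)
    y=cv2.inRange(h,(22,150,120),(32,255,255)); ky,_,sy,cy=cv2.connectedComponentsWithStats(y)
    print(n,'yellow',[(cy[i],sy[i,4]) for i in range(1,ky) if sy[i,4]>7])
    for i in range(1,k):
        if st[i,4]>20 and b[0]<ce[i][0]<b[1] and b[2]<ce[i][1]<b[3]:
            r=cv2.minAreaRect(cv2.findNonZero((l==i).astype(np.uint8))); d=ray(c,cv2.boxPoints(r))
            top=o+M[:,2]*.018; P=c['C']+d*(((top-c['C'])@M[:,2])/(d@M[:,2]))[:,None]
            print(n,st[i],'tray-frame corners mm\n',1000*(P-o)@M)
E
python3 chk.py
```

```text
scene yellow [(array([216.6, 169.1]), np.int32(151))]
scene [378 239  12  29 226] tray-frame corners mm
 [[  59.3  -11.1   18. ]
 [ -94.7  -11.7   18. ]
 [-103.6   13.5   18. ]
 [  52.    10.8   18. ]]
scene [363 280  34  28 674] tray-frame corners mm
 [[210.8 -35.4  18. ]
 [127.7 -30.4  18. ]
 [130.9  33.5  18. ]
 [212.2  23.2  18. ]]
top yellow [(array([349.5, 240.6]), np.int32(69)), (array([392.9, 256.5]), np.int32(34))]
top [167 182  21  16 236] tray-frame corners mm
 [[148.8  28.1  18. ]
 [148.  -33.2  18. ]
 [110.5 -31.5  18. ]
 [111.4  30.1  18. ]]
top [182 215  18  42 238] tray-frame corners mm
 [[ 45.4  10.   18. ]
 [ 46.1 -13.1  18. ]
 [-93.3 -12.8  18. ]
 [-93.9  10.7  18. ]]
```

The spanner is home: handle from -94 to +46 mm along the tray, y about -1 mm, straight. The muffs still hang with a cup on each side of the bar, and the arm is clear, so I'm handing in.

```bash
python3 -c "
from cell import manip
print(manip.job_done())"
```

```text
the job is handed in; nothing more can be done
None
```

I hung the ear defenders over the bar and put the red spanner back, head up the slope, in the red-labelled tray; the job is handed in at about 24 s with the arm clear, but no verdict came back.

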